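Count to the third gap and slide the chocolates in

TASK

Starting at the end of the rack with the red knob, count off the gaps on the brass rail with one fingertip: run it along the top of the rail so that it presses the rail at the first, then the second, then the third gap (full and empty gaps both count), and no further. Then push the gold chocolate box along the trough, without lifting it, and into that third gap until it is fully home against the back stop. Leave everything else where it stands.

Things in the scene. Friction and masses are not known exactly. Their poses are not given: they have to be found in the camera images.
- rack: Fixed wooden display rack on the counter: a trough along y in front (robot side), six gaps behind it open to the front and above, a brass rail along the back. Origin on the counter, x points away from the robot into the gaps, y along the rack to the left. Base plate 6 mm thick, y -185 to 185, x -95 to 110 mm; boxes rest on it at z = 6 mm. All mm below are in this frame.
- trough_mid (a point): Middle of the trough floor, at rack x = -46, y = 0, z = 6 mm. The trough spans x -92 to 0 mm, is open at both ends, and has a brass front lip at x -96 to -92 whose top is at z = 12 mm.
- mouths_mid (a point): Middle of the line of gap mouths, at rack x = 0, y = 0, z = 6 mm. Gaps run x 0 to 85 mm, centred at y = 125, 75, 25, -25, -75, -125 mm, each 46 mm clear (46 to 44 at the mouth), between 4 mm aluminium fins with 6 mm round brass noses, top at z = 40 mm. The gaps at y = 75 and -125 already hold boxes.
- stop_mid (a point): Middle of the face of the clear back stop that ends all gaps, at rack x = 85, y = 0, z = 23 mm; its top is at z = 40 mm. A box fully home touches it: the box's centre is then at rack x = 45 mm and its front end 5 mm inside the mouth.
- red_knob: Red ball, 25 mm across, on the post at one end of the rail: counting starts at this end. Origin 20 mm below the ball's centre; in the rack's frame it stands at x = 99, y = +171 or -171 mm; the ball's top is at z = 101.5 mm above the counter. A black ball of the same size stands at the other end.
- gold_box: Gold chocolate box, the one to push: 80 x 36 x 32 mm (x, y, z), 0.08 to 0.17 kg, with a white ribbon cross; origin at the centre of its underside, x along its length. Starts near one end of the trough, its length roughly along the rack's x.
- green_box: Green chocolate box, bystander near the other end of the trough: 80 x 36 x 32 mm (x, y, z), 0.08 to 0.17 kg, with a white ribbon cross; origin at the centre of its underside, x along its length.
- blue_box: Blue chocolate box standing home in the gap at y = 75 mm of the rack: 80 x 36 x 32 mm (x, y, z), 0.08 to 0.17 kg, with a white ribbon cross; origin at the centre of its underside, x along its length.
- purple_box: Purple chocolate box standing home in the gap at y = -125 mm of the rack: 80 x 36 x 32 mm (x, y, z), 0.08 to 0.17 kg, with a white ribbon cross; origin at the centre of its underside, x along its length.
- pad_a: Brass key of the rail that belongs to the gap at rack y = 125 mm, at rack x = 99 mm: 20 mm deep, 49 mm along y; flat crown 26 mm long with ramps falling 6 mm to its ends, so a fingertip slid along the rail feels one hump per gap. Origin at the centre of its underside; crown at z = 70 mm. Sprung: sinks up to 6 mm, starts at about 1.2 N, bottomed at about 4.2 N.
- pad_b: Brass key of the rail that belongs to the gap at rack y = 75 mm, at rack x = 99 mm: 20 mm deep, 49 mm along y; flat crown 26 mm long with ramps falling 6 mm to its ends, so a fingertip slid along the rail feels one hump per gap. Origin at the centre of its underside; crown at z = 70 mm. Sprung: sinks up to 6 mm, starts at about 1.2 N, bottomed at about 4.2 N.
- pad_c: Brass key of the rail that belongs to the gap at rack y = 25 mm, at rack x = 99 mm: 20 mm deep, 49 mm along y; flat crown 26 mm long with ramps falling 6 mm to its ends, so a fingertip slid along the rail feels one hump per gap. Origin at the centre of its underside; crown at z = 70 mm. Sprung: sinks up to 6 mm, starts at about 1.2 N, bottomed at about 4.2 N.
- pad_d: Brass key of the rail that belongs to the gap at rack y = -25 mm, at rack x = 99 mm: 20 mm deep, 49 mm along y; flat crown 26 mm long with ramps falling 6 mm to its ends, so a fingertip slid along the rail feels one hump per gap. Origin at the centre of its underside; crown at z = 70 mm. Sprung: sinks up to 6 mm, starts at about 1.2 N, bottomed at about 4.2 N.
- pad_e: Brass key of the rail that belongs to the gap at rack y = -75 mm, at rack x = 99 mm: 20 mm deep, 49 mm along y; flat crown 26 mm long with ramps falling 6 mm to its ends, so a fingertip slid along the rail feels one hump per gap. Origin at the centre of its underside; crown at z = 70 mm. Sprung: sinks up to 6 mm, starts at about 1.2 N, bottomed at about 4.2 N.
- pad_f: Brass key of the rail that belongs to the gap at rack y = -125 mm, at rack x = 99 mm: 20 mm deep, 49 mm along y; flat crown 26 mm long with ramps falling 6 mm to its ends, so a fingertip slid along the rail feels one hump per gap. Origin at the centre of its underside; crown at z = 70 mm. Sprung: sinks up to 6 mm, starts at about 1.2 N, bottomed at about 4.2 N.
- jar: Amber glass jar, 64 mm across, 100 mm tall, bystander; origin at the centre of its underside.
- bowl: White bowl, 100 mm across, 45 mm tall, bystander; origin at the centre of its underside.
- spatula: Spatula with a dark wooden handle lying on the counter, bystander; origin under its middle part, x along it to the blade.
- tin: Round terracotta-coloured tin with a brass lid, 76 mm across, 58 mm tall, bystander; origin at the centre of its underside.
Things that resemble listed ones, but are neither listed nor needed, are in the scene too. Several things have the shape of the gold_box; the one meant has the colours described above.

How it is judged:
By the outcome, as a careful person would: the job done as asked, in the order asked, and still so for the second after the job is handed in, with the robot touching nothing.
It also fails if it takes over 67 s, if anything falls off the work surface, if the arm or the gripper's body presses on something with over 40 N, if the wrist force passes 120 N, or if a joint passes its speed limit or range.

ROBOT

A 6-joint arm with a two-finger parallel gripper is mounted at the origin on the work surface. World frame = base frame: x ahead of the robot, y to its left, z up, the work surface at z = 0. Lengths are in m, angles in rad, forces in N, time in s.
With the tool pointing down it reaches from about 0.375 to 0.975 m from the base axis. Payload 3.8 kg.
Tool frame: the origin (TCP) lies midway between the tips of the shut fingers; the grasp point (between the pads) lies 19 mm behind it; z points along the fingers, y is the line along which they close (so a half turn about z gives the same grasp; the last joint's range is limited). The gripper opens to 85 mm and grips with 20 to 120 N. Pads are 22 mm wide; open, the fingers measure 114 mm over their backs; the gripper's body (76 mm by 85 mm) begins 54 mm behind the grasp point. The pads swing forward as they close: fully open they stand 13 mm farther back than shut.
Start: joints at [1.289, 0.264, 1.604, -0, 1.274, -0.037], TCP at [0.164, 0.655, 0.199] pointing down, gripper open.
Joint ranges: [-2.63, 2.63], [-0.94, 2.18], [0.31, 2.57], [-1.31, 4.45], [0, 2.66], [-2.55, 2.55]. Speed limits (rad/s): [2.57, 2.57, 3.14, 3.14, 3.14, 3.14].

INTERFACE

Orientations are given as a rotation vector (axis times angle).
In Python, from workcell import sensors, viewer, job gives the robot as it stands.
- The arm moves only by the shell command python3 -m inch 'ROWS' [FORCE]. ROWS is JSON, one flat list of numbers, 7 for each row, row after row: the shift along the tool's x, y, z in mm, then the turn, a rotation vector about the tool's x, y, z in degrees, then the finger opening in mm, from 0 to 85.4. A call has exactly 8 rows; each row shifts and turns the commanded pose from where the row before left it, along the tool's axes as they then stand; what a row does not reach is not made up. A row lasts 1/10 s, in which the tool goes at most 50 mm and 8.59 degrees, less where a joint would pass 70% of its speed; a pose out of reach is approached as far as the arm can. A call is refused whole if a number of a shift passes 50 or a number of a turn 8.59, either way. A call with a gripper value outside its range is refused whole. The fingers move at their own pace and stop on an object; FORCE is the grip in N (left out, the last holds). Time passes only in rows, so rows that do not move let the fingers close, or fill a call up. It gives the time, the measured TCP pose, the force, the opening and the grip force at its end, in the units of the state.
- sensors.read_state(): the state, without advancing time (a new reading comes with each control period).
- viewer.read_camera(name): name is "scene" or "top" or "wrist"; returns the picture (420x560x3 uint8, red, green, blue); there is no depth.
- viewer.camera_params(name): a dict with "K" (3x3 intrinsics, pixels), "world_to_cam" (4x4, takes a point from world to camera coordinates). Camera axes: x right, y down, z forward; pixel columns grow to the right and rows downward; lengths in m; the calibration is good to about 2 mm. A picture is of the moment at which its call begins: read the wrist's pose just before it. camera_params takes no time and is no camera call; for the wrist camera it gives the pose at the moment of the call.
- job.finish_job(): hands the job in; it is judged then, once.
The state is a dict: "time": time; "q": joint angles; "joint_vel": joint speeds; "joint_torque": joint torques, N m; "tool_pos": TCP position; "tcp_rot": TCP orientation; "wrist_force": force on the tool from outside, world axes, zero at the start; "torque": the same for the moment, N m; "width": opening from 0.0 (shut) to 1.0 (fully open); "grip_force": force on a finger pad.
Only numpy, scipy, OpenCV 4.12 (cv2) and the standard library are available. Lean on these libraries where they do the work, as an engineer would, in place of code of your own. Each camera call takes 0.05 s, during which the arm holds its last target. There are 200 camera calls.

## Working session

There is one attempt and no reset: what is moved stays moved. The work goes in short steps, Python scripts to look and compute and a shell command to move; the robot and the scene stay as the last step left them, time stands still between calls to the robot, and variables do not carry over. Pictures are saved under pics/ and viewed, at most 10 in all, crops included, and the job is handed in when it is done.

```bash
mkdir -p pics; python3 - <<'E'
from workcell import sensors, viewer
import cv2,numpy as np
s=sensors.read_state();print(s)
for n in("scene","top"):
    im=viewer.read_camera(n);cv2.imwrite(f"pics/{n}0.png",im[:,:,::-1])
    p=viewer.camera_params(n);print(n,np.round(p["K"],1).tolist(),np.round(p["world_to_cam"],3).tolist())
E
```

```text
{'time': 0.0, 'q': array([ 1.28910566e+00,  2.64767206e-01,  1.60541881e+00, -1.00217751e-05,
        1.27370360e+00, -3.69031444e-02]), 'joint_vel': array([-0.00152226, -0.00046377, -0.00146319,  0.0009798 ,  0.00084896,
        0.00060013]), 'joint_torque': array([-1.48034767e-03, -5.15137625e+01, -3.67306602e+01, -2.45068704e-04,
        1.33697205e-02, -8.35804940e-06]), 'tool_pos': array([0.16336324, 0.65407904, 0.19812846]), 'tcp_rot': array([-0.38350389, -3.11773744,  0.00356437]), 'wrist_force': array([ 0.19192743, -0.01743444, -0.7294388 ]), 'torque': array([ 0.04679656, -0.05383478, -0.02689894]), 'grip_force': 0.0, 'width': 0.9980293799547116}
scene [[434.2, 0.0, 280.3], [0.0, 434.2, 208.0], [0.0, 0.0, 1.0]] [[0.544, 0.839, 0.008, -0.289], [0.446, -0.281, -0.85, -0.182], [-0.711, 0.465, -0.527, 1.514], [0.0, 0.0, 0.0, 1.0]]
top [[437.8, 0.0, 277.5], [0.0, 437.8, 209.8], [0.0, 0.0, 1.0]] [[0.014, -1.0, -0.009, -0.015], [-0.987, -0.012, -0.16, 0.526], [0.16, 0.011, -0.987, 1.35], [0.0, 0.0, 0.0, 1.0]]
```

View pics/top0.png

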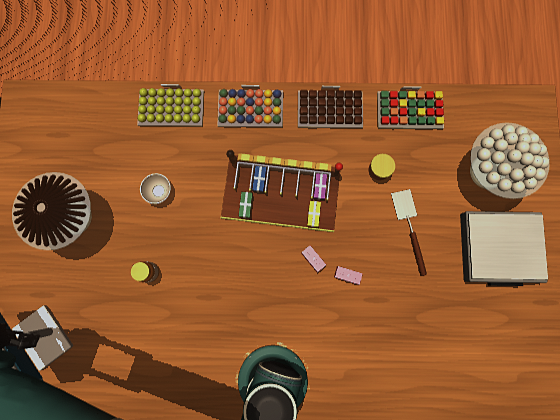

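View pics/scene0.png

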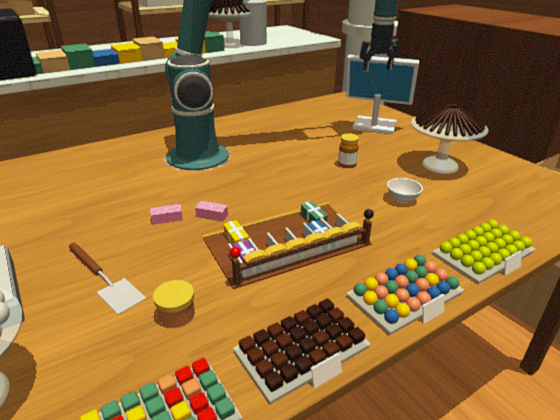

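The top view shows the red knob at (339,167) and the black one at (231,155), so counting starts at rack y = -171. The gaps count f (purple), e, d, which makes the third gap y = -25. The gold (yellow) box is at (314,213) in the trough, and green is at (246,204). The other yellow things are the tin lid at (383,165), the jar lid at (140,271) and the rail keys. Only (314,213) is a box with a white cross.

```bash
cat > h.py <<'E'
import numpy as np,cv2
from workcell import sensors,viewer
from scipy.spatial.transform import Rotation as R
def ray(n,uv,z,p=None):
    p=p or viewer.camera_params(n);K=np.array(p["K"]);T=np.array(p["world_to_cam"])
    c=-T[:3,:3].T@T[:3,3];d=T[:3,:3].T@np.linalg.inv(K)@np.array([uv[0],uv[1],1.])
    return c+d*(z-c[2])/d[2]
def blobs(im,f,box,amin=8):
    h=cv2.cvtColor(im,cv2.COLOR_RGB2HSV).astype(int);m=f(h[...,0],h[...,1],h[...,2]).astype(np.uint8)
    k=np.zeros_like(m);k[box[1]:box[3],box[0]:box[2]]=1
    n,l,st,ce=cv2.connectedComponentsWithStats(m*k)
    return [(ce[i],st[i],l==i) for i in range(1,n) if st[i,4]>=amin]
E
python3 - <<'E'
from h import *
im=cv2.imread("pics/top0.png")[:,:,::-1].copy()
red=blobs(im,lambda h,s,v:((h<5)|(h>174))&(s>190)&(v>90),(325,155,355,180))
blk=blobs(im,lambda h,s,v:(v<60),(222,146,242,166))
gold=blobs(im,lambda h,s,v:(h>20)&(h<35)&(s>120)&(v>120),(300,195,330,226))
for n,b in(("red",red),("blk",blk),("gold",gold)):
    for c,s,_ in b: print(n,c.round(1),s.tolist())
r=ray("top",(338.9,167.2),.089);print(r)
# white cross
w=blobs(im,lambda h,s,v:(s<70)&(v>150),(300,195,330,230),3)
for c,s,_ in w: print("w",c,s.tolist())
cv2.imwrite("pics/crop0.png",cv2.resize(im[140:240,210:360,::-1],None,fx=5,fy=5,interpolation=cv2.INTER_CUBIC))
s=sensors.read_state();T=R.from_rotvec(s['tcp_rot']);print(T.as_matrix().round(3))
p=viewer.camera_params("wrist");W=np.array(p["world_to_cam"]);c=-W[:3,:3].T@W[:3,3]
print("K",np.array(p["K"]).round(1).tolist(),"cam in tool",T.inv().apply(c-s['tool_pos']).round(4),(W[:3,:3]@T.as_matrix()).round(2).tolist())
E
```

```text
red [338.5 166. ] [335, 163, 8, 7, 44]
blk [232.  157.9] [227, 151, 10, 15, 94]
gold [311.  205.9] [309, 201, 5, 11, 45]
gold [318.  206.5] [316, 201, 5, 12, 43]
gold [309.5 219.7] [307, 214, 6, 12, 47]
gold [316.4 220.5] [314, 215, 6, 11, 44]
[ 0.6557223  -0.19771258  0.089     ]
w [319. 196.] [318, 195, 3, 3, 9]
w [327.  196.5] [327, 195, 1, 4, 4]
w [313.8625 212.7375] [309, 201, 11, 25, 80]
[[-0.97   0.242 -0.001]
 [ 0.242  0.97  -0.002]
 [ 0.    -0.002 -1.   ]]
K [[318.9, 0.0, 283.0], [0.0, 318.9, 206.8], [0.0, 0.0, 1.0]] cam in tool [ 0.0822 -0.0004 -0.1752] [[-0.0, 1.0, -0.0], [-0.95, -0.0, -0.32], [-0.32, 0.0, 0.95]]
```

View pics/crop0.png

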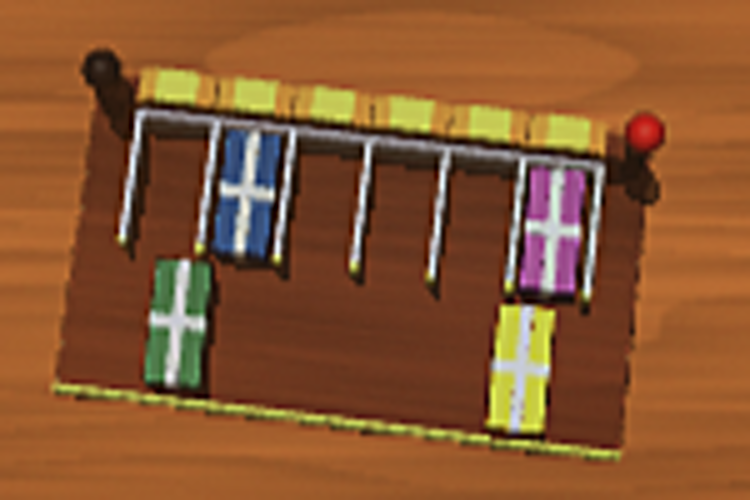

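The crop confirms it: gold box with white cross at full-image (314,213), red knob at (339,166), black knob at (230,154). The third gap from red is the empty one between the fins at crop x ≈ 355 and 432. Next I get the rough rack pose and plan the transit.

```bash
python3 - <<'E'
from h import *
r=ray("top",(339,166.4),.089);b=ray("top",(230.2,153.8),.089);print(r,b,np.linalg.norm(r-b))
m=(r+b)/2;y=(b-r)/np.linalg.norm(b-r);a=np.arctan2(-y[0],y[1]);x=np.array([y[1],-y[0],0])
O=m-.099*x;O[2]=0;print("origin",O,"yaw",np.degrees(a))
g=ray("top",(313.9,212.8),.038);d=g-O;print("gold rack mm",1e3*d@x,1e3*d@y)
s=sensors.read_state();T=R.from_rotvec(s['tcp_rot']);tx=T.as_matrix()[:,0]
turn=np.degrees(np.arctan2(tx[1],tx[0])-np.arctan2(y[1],y[0]));print("turn about tool z",turn)
tgt=O+.045*x+.015*y+[0,0,.22];D=(tgt-s['tool_pos'])*1e3
n=24
for i in range(n):
    k=R.from_rotvec([0,0,np.radians(turn*i/n)]);print((T*k).inv().apply(D/n).round(1).tolist(),end=" ")
print(turn/n)
E
```

```text
[ 0.65829347 -0.19804522  0.089     ] [0.69504919 0.14275951 0.089     ] 0.34278105097618405
origin [ 0.57824212 -0.01702729  0.        ] yaw -6.1555450172031
gold rack mm -47.592222350821004 -112.40703305328854
turn about tool z 82.13237929003368
[-25.3, -22.1, -0.9] [-26.6, -20.5, -0.9] [-27.8, -18.9, -0.9] [-28.8, -17.2, -0.9] [-29.8, -15.5, -0.9] [-30.7, -13.6, -0.9] [-31.5, -11.8, -0.9] [-32.1, -9.9, -0.9] [-32.6, -8.0, -0.9] [-33.1, -6.0, -0.9] [-33.3, -4.0, -0.9] [-33.5, -2.0, -0.9] [-33.6, -0.0, -0.9] [-33.5, 2.0, -0.9] [-33.4, 4.0, -0.9] [-33.1, 6.0, -0.9] [-32.6, 7.9, -0.9] [-32.1, 9.9, -0.9] [-31.5, 11.8, -0.9] [-30.7, 13.6, -0.9] [-29.8, 15.4, -0.9] [-28.9, 17.2, -0.9] [-27.8, 18.9, -0.9] [-26.6, 20.5, -0.9] 3.42218247041807
```

```bash
python3 -m inch '[-25,-22,-1,0,0,3.42,50, -27,-20,-1,0,0,3.42,50, -28,-19,-1,0,0,3.42,50, -29,-17,-1,0,0,3.42,50, -30,-15,-1,0,0,3.42,50, -31,-14,-1,0,0,3.42,50, -31,-12,-1,0,0,3.42,50, -32,-10,-1,0,0,3.42,50]' 20; python3 -m inch '[-33,-8,-1,0,0,3.42,50, -33,-6,-1,0,0,3.42,50, -33,-4,-1,0,0,3.42,50, -33,-2,-1,0,0,3.42,50, -34,0,-1,0,0,3.42,50, -33,2,-1,0,0,3.42,50, -33,4,-1,0,0,3.42,50, -33,6,-1,0,0,3.42,50]'; python3 -m inch '[-33,8,-1,0,0,3.42,50, -32,10,-1,0,0,3.42,50, -31,12,-1,0,0,3.42,50, -31,14,-1,0,0,3.42,50, -30,15,-1,0,0,3.42,50, -29,17,-1,0,0,3.42,50, -28,19,0,0,0,3.42,50, -26,20,0,0,0,3.5,50]'
python3 -m inch '[0,0,0,0,0,0,50,0,0,0,0,0,0,50,0,0,0,0,0,0,50,0,0,0,0,0,0,50,0,0,0,0,0,0,50,0,0,0,0,0,0,50,0,0,0,0,0,0,50,0,0,0,0,0,0,50]'
python3 - <<'E'
from h import *
im=viewer.read_camera("wrist");p=viewer.camera_params("wrist");s=sensors.read_state()
cv2.imwrite("pics/w1.png",im[:,:,::-1]);np.save("w1.npy",np.array(p["world_to_cam"]));print(s['tool_pos'],R.from_rotvec(s['tcp_rot']).as_matrix().round(4).tolist(),s['wrist_force'])
E
```

```text
time: 0.9
tool_pos: [0.3181, 0.4334, 0.207]
tcp_rot: [-1.113, -2.937, 0.001]
wrist_force: [0.3, 0.6, 0.8]
width: 0.587
grip_force: 0.0
time: 1.7
tool_pos: [0.4713, 0.2141, 0.2151]
tcp_rot: [-1.777, -2.59, 0.001]
wrist_force: [0.1, 0.4, 0.3]
width: 0.584
grip_force: 0.0
time: 2.5
tool_pos: [0.6251, -0.006, 0.2209]
tcp_rot: [-2.34, -2.095, 0.001]
wrist_force: [0.1, -0.1, -0.1]
width: 0.588
grip_force: 0.0
time: 3.3
tool_pos: [0.6247, -0.0045, 0.2216]
tcp_rot: [2.338, 2.099, 0.0]
wrist_force: [0.3, 1.7, 0.1]
width: 0.588
grip_force: 0.0
[ 0.62479245 -0.00454142  0.22157837] [[0.1075, 0.9942, 0.0001], [0.9942, -0.1075, -0.0], [-0.0, 0.0001, -1.0]] [-0.45778425 -0.48966031 -0.92847361]
```

View pics/w1.png

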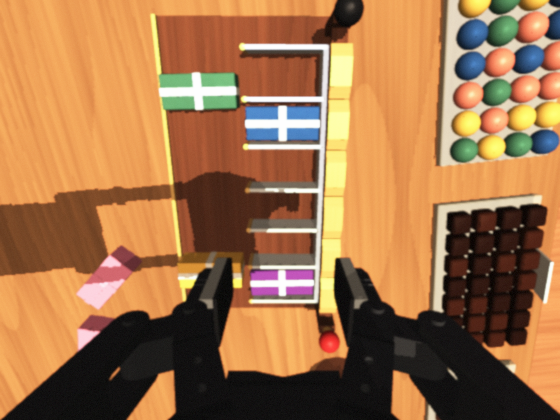

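The wrist view shows the black knob at (348,10), the red at (330,342), the green box at (199,91), and blue at (283,123) and purple at (282,283) home in their gaps. The gold box at (210,272) is partly hidden by a finger, with tips at about (222,262) and (345,262). Next I refine the rack pose from both views.

```bash
python3 - <<'E'
from h import *
im=cv2.imread("pics/w1.png")[:,:,::-1].copy();p={"K":viewer.camera_params("wrist")["K"],"world_to_cam":np.load("w1.npy")}
red=blobs(im,lambda h,s,v:((h<5)|(h>174))&(s>200)&(v>110),(310,325,350,360))
for c,s,_ in red:print("red",c,s.tolist())
blk=blobs(im,lambda h,s,v:(v<45),(325,0,375,30),30)
for c,s,_ in blk:print("blk",c,s.tolist())
lip=blobs(im,lambda h,s,v:(h>20)&(h<32)&(s>150)&(v>120),(145,0,190,250),60)
r=ray("wrist",max(red,key=lambda t:t[1][4])[0],.089,p);b=ray("wrist",(348.5,10.5),.089,p);print(r,b,np.linalg.norm(r-b))
y=(b-r)/np.linalg.norm(b-r);x=np.array([y[1],-y[0],0]);O=(r+b)/2-.099*x;O[2]=0
print("O",O,"yaw",np.degrees(np.arctan2(x[1],x[0])))
rk=lambda P:np.round(1e3*np.array([(P-O)@x,(P-O)@y]),1)
for c,s,m in lip:
    v,u=np.nonzero(m);f=cv2.fitLine(np.c_[u,v].astype(np.float32),cv2.DIST_L2,0,.01,.01).ravel()
    for vv in(60,230):
        print("lip(-94)",rk(ray("wrist",(f[2]+(vv-f[3])*f[0]/f[1],vv),.012,p)))
for n,uv,z in(("nose",(243,46),.04),("nose",(246,147),.04),("nose",(250,227),.04),("green",(199,91),.038),("blue",(283,123.5),.038),("purple",(282,283),.038)):print(n,rk(ray("wrist",uv,z,p)))
for z in(.2216,.23):
  for uv in((222,258),(345,258)):print("tip",z,rk(ray("wrist",uv,z,p)))
t=sensors.read_state()['tool_pos'];print("tcp",rk(t))
E
```

```text
red [328.31770833 339.828125  ] [320, 333, 19, 18, 192]
blk [344.46845426  14.670347  ] [325, 0, 37, 30, 634]
[ 0.65658985 -0.19599947  0.089     ] [0.69527186 0.14200081 0.089     ] 0.34020653699253117
O [ 0.57757288 -0.01574288  0.        ] yaw -6.528738284893825
nose [  3.4 149.8]
nose [ 3.3 48.6]
nose [  5.1 -47. ]
green [-44.8 106.8]
blue [44.2 74. ]
purple [  43.9 -125.2]
tip 0.2216 [7.3 6.1]
tip 0.2216 [82.5  6.5]
tip 0.23 [ 9.1 10.5]
tip 0.23 [80.7 10.9]
tcp [45.6 16.5]
```

```bash
python3 -m inch '[-24,4,10,0,0,0,50,-24,4,18,0,0,0,50,-24,4,22,0,0,0,50,-24,4,25,0,0,0,50,-24,4,25,0,0,0,50,-24,1,25,0,0,0,50,0,0,12,0,0,0,50,0,0,0,0,0,0,50]'
python3 - <<'E'
from h import *
O=np.array([.5778,-.0160,0]);a=np.radians(-6.4)
im=viewer.read_camera("wrist");cv2.imwrite("pics/w2.png",im[:,:,::-1])
s=sensors.read_state();d=(s['tool_pos']-O)*1e3;print(d[0]*np.cos(a)+d[1]*np.sin(a),-d[0]*np.sin(a)+d[1]*np.cos(a),d[2],s['wrist_force'])
E
```

```text
time: 4.15
tool_pos: [0.628, -0.1499, 0.0817]
tcp_rot: [-2.336, -2.093, 0.004]
wrist_force: [-0.7, 0.5, -0.2]
width: 0.583
grip_force: 0.0
66.19853552285431 -127.01694570727757 83.54203506881174 [-0.45624048  0.17350951  0.53865546]
```

View pics/w2.png

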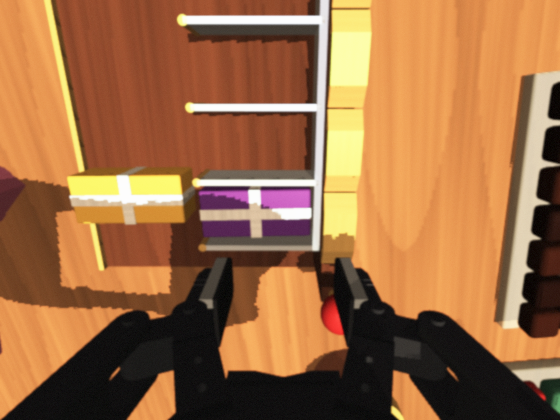

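```bash
python3 - <<'E'
import cv2
im=cv2.imread("pics/w2.png");cv2.imwrite("pics/c2.png",cv2.resize(im[170:330,190:390],None,fx=3.7,fy=3.7,interpolation=cv2.INTER_CUBIC))
E
```

```text
(no output)
```

View pics/c2.png

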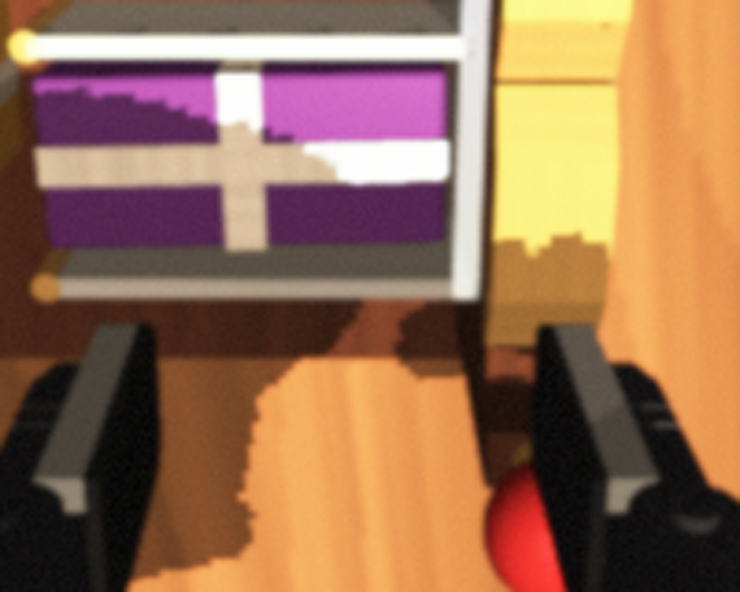

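The crop shows the right pad tip at about (343,259), just off the end of the rail in the image, with the red ball at (337,315). The tip sits lower in the image than expected, so I check its height in the scene view by marking the two candidate positions.

```bash
python3 - <<'E'
from h import *
im=viewer.read_camera("scene")[:,:,::-1].copy();p=viewer.camera_params("scene");s=sensors.read_state();T=R.from_rotvec(s['tcp_rot'])
def pr(P):
    c=np.array(p["world_to_cam"])@np.r_[P,1];u=np.array(p["K"])@c[:3];return u[:2]/u[2]
u0=pr(s['tool_pos']).round().astype(int);x0,y0=u0-[60,70];f=5
c=cv2.resize(im[y0:y0+110,x0:x0+120],None,fx=f,fy=f,interpolation=cv2.INTER_CUBIC)
for z,col in((-.004,(255,255,0)),(-.038,(255,0,255))):
    for y in(-.032,.032):
        q=(pr(s['tool_pos']+T.apply([0,y,z]))-[x0,y0]+.5)*f;cv2.circle(c,tuple(int(v) for v in q),4,col,-1)
cv2.imwrite("pics/s2.png",c);print(x0,y0)
E
```

```text
188 169
```

View pics/s2.png

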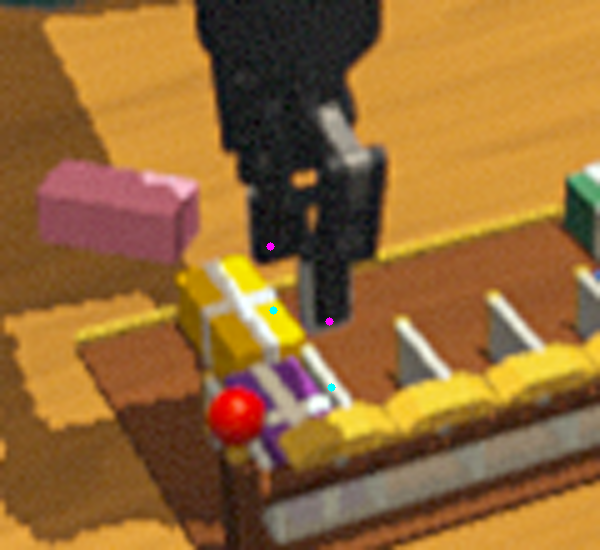

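The tips match the magenta marks, so at 50 mm opening they stand well behind the TCP. Pressing like that would bring the gripper body close to the knob, so I shut the fingers (staying above the rail), shift over the rail and check again.

```bash
python3 -m inch '[0,6,-10,0,0,0,0,0,6,-10,0,0,0,0,0,6,-10,0,0,0,0,0,6,0,0,0,0,0,0,0,0,0,0,0,0,0,0,0,0,0,0,0,0,0,0,0,0,0,0,0,0,0,0,0,0,0]' 20
cat >> h.py <<'E'
O=np.array([.5778,-.0160,0]);A=np.radians(-6.4)
def rack(P):
    d=(P-O)*1e3;return np.round([d[0]*np.cos(A)+d[1]*np.sin(A),-d[0]*np.sin(A)+d[1]*np.cos(A),d[2]],1)
def pr(p,P):
    c=np.array(p["world_to_cam"])@np.r_[P,1];u=np.array(p["K"])@c[:3];return u[:2]/u[2]
E
python3 - <<'E'
from h import *
i1=viewer.read_camera("scene")[:,:,::-1].copy();p=viewer.camera_params("scene");s=sensors.read_state();T=R.from_rotvec(s['tcp_rot'])
q=viewer.camera_params("wrist");i2=viewer.read_camera("wrist")[:,:,::-1].copy()
u0=pr(p,s['tool_pos']).round().astype(int);x0,y0=u0-[45,60];f=4
c=cv2.resize(i1[y0:y0+115,x0:x0+95],None,fx=f,fy=f,interpolation=cv2.INTER_CUBIC)
w=cv2.resize(i2[140:340,190:390],(400,460))
for z,col in((0,(255,255,0)),(-.02,(255,0,255))):
    P=s['tool_pos']+T.apply([0,0,z])
    cv2.circle(c,tuple(int(v) for v in (pr(p,P)-[x0,y0]+.5)*f),3,col,-1)
    cv2.circle(w,tuple(int(v) for v in (pr(q,P)-[190,140]+.5)*[2,2.3]),3,col,-1)
cv2.imwrite("pics/s3.png",np.hstack([c,w]));print(rack(s['tool_pos']),s['width'])
E
```

```text
time: 5.05
tool_pos: [0.6533, -0.1526, 0.1137]
tcp_rot: [-2.337, -2.097, 0.001]
wrist_force: [0.1, -0.2, 0.3]
width: -0.002
grip_force: 0.0
[  90.4 -127.4  113.8] 0.002448241606615738
```

View pics/s3.png

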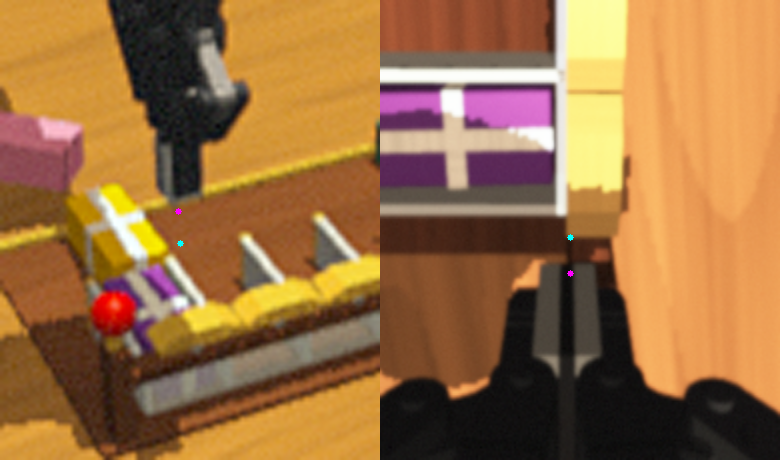

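Even shut, the tips (scene crop (178,197)) seem to be about 28 mm behind the reported TCP, so I find contact by force. First I descend to just above the height where a nominal tip would touch, shifting slightly away from the knob.

```bash
python3 -m inch '[4,0,10,0,0,0,0,4,0,10,0,0,0,0,0,0,10,0,0,0,0,0,0,6,0,0,0,0,0,0,2,0,0,0,0,0,0,2,0,0,0,0,0,0,2,0,0,0,0,0,0,0,0,0,0,0]'; python3 -m inch '[0,0,1,0,0,0,0,0,0,1,0,0,0,0,0,0,1,0,0,0,0,0,0,1,0,0,0,0,0,0,1,0,0,0,0,0,0,1,0,0,0,0,0,0,0,0,0,0,0,0,0,0,0,0,0,0]'
python3 - <<'E'
from h import *
s=sensors.read_state();print(rack(s['tool_pos']),s['wrist_force'])
E
```

```text
time: 5.95
tool_pos: [0.655, -0.1449, 0.0726]
tcp_rot: [2.338, 2.098, 0.0]
wrist_force: [-0.5, 0.2, 0.2]
width: 0.002
grip_force: 0.0
time: 6.75
tool_pos: [0.6549, -0.1447, 0.0664]
tcp_rot: [-2.338, -2.098, -0.0]
wrist_force: [0.1, 0.0, -0.4]
width: 0.0
grip_force: 0.0
[  91.  -119.3   66.4] [ 0.11743871  0.03013311 -0.39886661]
```

```bash
python3 -m inch '[0,0,1,0,0,0,0,0,0,1,0,0,0,0,0,0,1,0,0,0,0,0,0,1,0,0,0,0,0,0,1,0,0,0,0,0,0,0,0,0,0,0,0,0,0,0,0,0,0,0,0,0,0,0,0,0]'; 
python3 - <<'E'
from h import *
i1=viewer.read_camera("scene")[:,:,::-1].copy();p=viewer.camera_params("scene");s=sensors.read_state();T=R.from_rotvec(s['tcp_rot'])
q=viewer.camera_params("wrist");i2=viewer.read_camera("wrist")[:,:,::-1].copy();cv2.imwrite("pics/w4.png",i2)
u0=pr(p,s['tool_pos']).round().astype(int);x0,y0=u0-[45,60];f=4
c=cv2.resize(i1[y0:y0+115,x0:x0+95],None,fx=f,fy=f,interpolation=cv2.INTER_CUBIC)
w=cv2.resize(i2[140:340,190:390],(400,460))
cv2.imwrite("pics/s4.png",np.hstack([c,w]));print(rack(s['tool_pos']),s['wrist_force'])
E
```

```text
time: 7.55
tool_pos: [0.655, -0.1448, 0.0616]
tcp_rot: [2.338, 2.098, 0.0]
wrist_force: [-0.4, 0.0, 0.8]
width: 0.002
grip_force: 0.0
[  91.  -119.4   61.5] [-0.01496717 -1.64392462 -0.37273898]
```

View pics/s4.png

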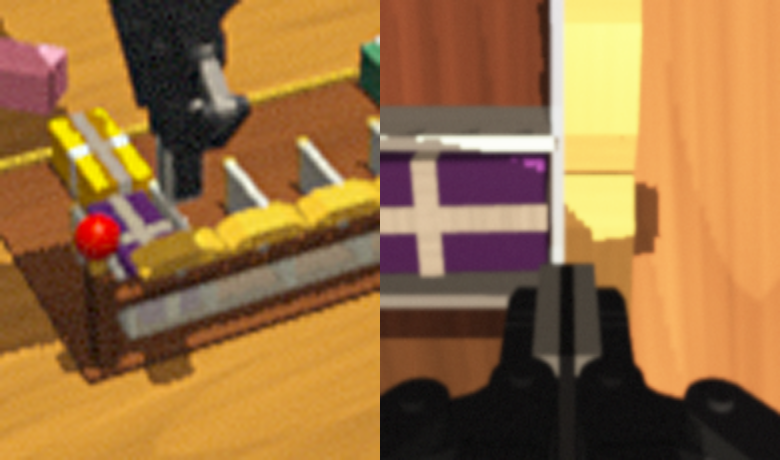

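Tips at panel (567,265) against rail centre at panel x ≈ 600 puts the TCP about 8 mm short of the rail centre, as planned. The tips are only about 15 mm thick together, though, so I centre them by +7 and keep descending.

```bash
python3 -m inch '[0,4,0,0,0,0,0,0,3,0,0,0,0,0,0,0,3,0,0,0,0,0,0,3,0,0,0,0,0,0,2,0,0,0,0,0,0,1,0,0,0,0,0,0,1,0,0,0,0,0,0,0,0,0,0,0]'; python3 -m inch '[0,0,1,0,0,0,0,0,0,1,0,0,0,0,0,0,1,0,0,0,0,0,0,1,0,0,0,0,0,0,0,0,0,0,0,0,0,0,0,0,0,0,0,0,0,0,0,0,0,0,0,0,0,0,0,0]'
python3 - <<'E'
from h import *
s=sensors.read_state();print(rack(s['tool_pos']),s['wrist_force'])
E
```

```text
time: 8.45
tool_pos: [0.6617, -0.1455, 0.0513]
tcp_rot: [-2.338, -2.098, 0.0]
wrist_force: [1.5, 0.3, -0.1]
width: -0.005
grip_force: 0.0
time: 9.25
tool_pos: [0.6619, -0.1455, 0.0476]
tcp_rot: [2.338, 2.098, 0.0]
wrist_force: [-0.6, -0.8, -0.2]
width: 0.0
grip_force: 0.0
[  98.  -119.3   47.6] [-0.6299167  -0.83175709 -0.22443646]
```

```bash
python3 -m inch '[0,0,1,0,0,0,0,0,0,1,0,0,0,0,0,0,1,0,0,0,0,0,0,1,0,0,0,0,0,0,0,0,0,0,0,0,0,0,0,0,0,0,0,0,0,0,0,0,0,0,0,0,0,0,0,0]'; python3 -m inch '[0,0,1,0,0,0,0,0,0,1,0,0,0,0,0,0,1,0,0,0,0,0,0,0,0,0,0,0,0,0,0,0,0,0,0,0,0,0,0,0,0,0,0,0,0,0,0,0,0,0,0,0,0,0,0,0]'
```

```text
time: 10.05
tool_pos: [0.6619, -0.1455, 0.0436]
tcp_rot: [2.338, 2.098, 0.0]
wrist_force: [0.6, 0.7, -0.3]
width: 0.001
grip_force: 0.0
time: 10.85
tool_pos: [0.6619, -0.1455, 0.0406]
tcp_rot: [2.338, 2.098, 0.0]
wrist_force: [-0.3, 0.0, 0.5]
width: 0.005
grip_force: 0.0
```

```bash
python3 -m inch '[0,0,1,0,0,0,0,0,0,1,0,0,0,0,0,0,0,0,0,0,0,0,0,0,0,0,0,0,0,0,0,0,0,0,0,0,0,0,0,0,0,0,0,0,0,0,0,0,0,0,0,0,0,0,0,0]'|sed -n 2,4p; python3 - <<'E'
from h import *
f=[]
for i in range(4):viewer.read_camera("wrist");f.append(sensors.read_state()['wrist_force'])
print(np.mean(f,0))
E
```

```text
tool_pos: [0.6619, -0.1455, 0.0385]
tcp_rot: [2.338, 2.098, 0.0]
wrist_force: [-0.5, 0.8, 0.4]
[-0.08270446  0.27693746 -0.04240659]
```

```bash
cat > f.py <<'E'
from h import *
f=[]
for i in range(4):viewer.read_camera("wrist");f.append(sensors.read_state()['wrist_force'])
s=sensors.read_state();print("F",np.mean(f,0).round(2),rack(s['tool_pos']),round(s['time'],2))
E
python3 -m inch '[0,0,1,0,0,0,0,0,0,1,0,0,0,0,0,0,1,0,0,0,0,0,0,0,0,0,0,0,0,0,0,0,0,0,0,0,0,0,0,0,0,0,0,0,0,0,0,0,0,0,0,0,0,0,0,0]'>/dev/null; python3 f.py;  python3 -m inch '[0,0,1,0,0,0,0,0,0,1,0,0,0,0,0,0,0,0,0,0,0,0,0,0,0,0,0,0,0,0,0,0,0,0,0,0,0,0,0,0,0,0,0,0,0,0,0,0,0,0,0,0,0,0,0,0]'>/dev/null; python3 f.py
```

```text
F [-0.68  0.14  2.58] [  98.1 -119.3   35.5] 12.85
F [-0.14  0.28  3.71] [  98.1 -119.3   33.5] 13.85
```

Contact came at TCP z ≈ 38, so the real tip is about 32 mm behind the TCP. Key f is now about 5 mm down. I slide along e to the centre of d.

```bash
python3 -m inch '[4,0,0,0,0,0,0,6,0,0,0,0,0,0,6,0,0,0,0,0,0,6,0,0,0,0,0,0,6,0,0,0,0,0,0,6,0,0,0,0,0,0,6,0,0,0,0,0,0,4,0,0,0,0,0,0]'|sed -n 1,4p;python3 f.py; python3 -m inch '[6,0,0,0,0,0,0,6,0,0,0,0,0,0,6,0,0,0,0,0,0,6,0,0,0,0,0,0,6,0,0,0,0,0,0,6,0,0,0,0,0,0,6,0,0,0,0,0,0,6,0,0,0,0,0,0]'|sed -n 1,4p; python3 f.py
```

```text
time: 14.65
tool_pos: [0.6666, -0.1009, 0.0334]
tcp_rot: [-2.337, -2.099, 0.0]
wrist_force: [-0.5, -2.8, 2.5]
F [0.21 1.06 3.76] [ 97.7 -73.9  33.4] 14.85
time: 15.65
tool_pos: [0.6718, -0.0534, 0.0334]
tcp_rot: [-2.338, -2.098, 0.0]
wrist_force: [-0.3, -3.7, 3.6]
F [-0.06  1.29  4.27] [ 97.5 -25.7  33.4] 15.85
```

All three keys pressed in order, ending at y = -25.7. I lift clear and move to a pre-push viewpoint on the red side of the gold box with fingers 30 mm apart.

```bash
python3 -m inch '[0,0,-8,0,0,0,0,0,0,-16,0,0,0,0,0,0,-20,0,0,0,0,0,0,-20,0,0,0,0,0,0,-16,0,0,0,0,0,-10,-15,0,0,0,0,30,-20,-20,0,0,0,0,30,-20,-20,0,0,0,0,30]'|sed -n 1,4p; python3 -m inch '[-20,-20,0,0,0,0,30,-20,-20,0,0,0,0,30,-20,-20,0,0,0,0,30,-20,-20,0,0,0,0,30,0,-10,0,0,0,0,30,0,0,0,0,0,0,30,0,0,0,0,0,0,30,0,0,0,0,0,0,30]'|sed -n 1,4p; cat > g.py <<'E'
from h import *
import sys
p=viewer.camera_params("wrist");im=viewer.read_camera("wrist");cv2.imwrite("pics/"+sys.argv[1],im[:,:,::-1])
h=cv2.cvtColor(im,cv2.COLOR_RGB2HSV).astype(int)
m=((h[...,0]>22)&(h[...,0]<34)&(h[...,1]>130)&(h[...,2]>150)).astype(np.uint8)
m=cv2.morphologyEx(m,cv2.MORPH_CLOSE,np.ones((13,13)))
for c in sorted(cv2.findContours(m,0,2)[0],key=cv2.contourArea)[::-1][:4]:
    if cv2.contourArea(c)<300:continue
    P=np.array([rack(ray("wrist",q[0],.038,p))[:2] for q in c],np.float32);print("rect rack",cv2.minAreaRect(P),"img",cv2.boundingRect(c))
s=sensors.read_state();print("tcp",rack(s['tool_pos']),s['width'],s['time'])
E
python3 g.py w5.png
```

```text
time: 16.65
tool_pos: [0.5748, -0.1233, 0.0336]
tcp_rot: [2.337, 2.099, 0.001]
wrist_force: [0.0, -0.3, 0.3]
rect rack ((118.94998931884766, -31.75), (101.49998474121094, 28.299999237060547), 90.0) img (462, 0, 90, 208)
rect rack ((-80.9949951171875, -33.34906005859375), (103.1068115234375, 3.969895362854004), 89.87771606445312) img (89, 0, 41, 211)
rect rack ((117.5945816040039, -119.93785858154297), (69.84452056884766, 26.55794334411621), 83.2695083618164) img (442, 209, 57, 106)
rect rack ((-83.77238464355469, -138.10829162597656), (9.178627014160156, 36.45377731323242), 1.123314380645752) img (123, 265, 23, 52)
tcp [   8.9 -107.    33.6] 0.3482644761530117 16.7schema error: expected a multiple of 7 numbers
```

View pics/w5.png

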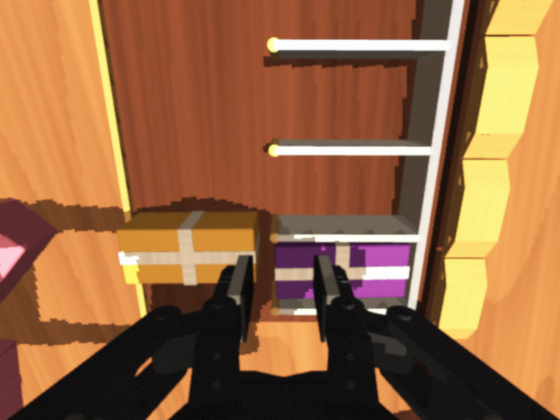

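That first call was one number short and was refused, so the second moved off the rail diagonally with the tip still at z ≈ 65. It cleared everything else: purple and gold look undisturbed and the force is zero. In the picture the gold box's top ribbon runs from (120,259) to (256,257), with a finger in front of its right end. I raise the arm, then compute the box pose from the ribbon.

```bash
python3 -m inch '[0,0,-10,0,0,0,30, 0,0,-15,0,0,0,30, 0,0,-15,0,0,0,30, 0,0,-15,0,0,0,30, 0,-10,-15,0,0,0,30, 0,-15,-10,0,0,0,30, 0,-15,0,0,0,0,30, 0,-10,0,0,0,0,30]'|sed -n 1,4p; python3 - <<'E'
from h import *
p=viewer.camera_params("wrist");im=viewer.read_camera("wrist");cv2.imwrite("pics/w6.png",im[:,:,::-1]);s=sensors.read_state();print(rack(s['tool_pos']))
h=cv2.cvtColor(im,cv2.COLOR_RGB2HSV).astype(int)
# trough ROI projected around gold box
P=np.array([pr(p,O+R.from_euler('z',A).apply([x/1e3,y/1e3,.038])) for x,y in((-95,-140),(-1,-140),(-1,-80),(-95,-80))],np.int32)
roi=np.zeros(im.shape[:2],np.uint8);cv2.fillPoly(roi,[P],1)
g=((h[...,0]>17)&(h[...,0]<34)&(h[...,1]>170)&(h[...,2]>120)&(roi>0)).astype(np.uint8);w=((h[...,1]<110)&(h[...,2]>110)&(roi>0)).astype(np.uint8)
print(P.tolist())
for n,m in(("gold",g),("white",w)):
    N,l,st,ce=cv2.connectedComponentsWithStats(m)
    for i in range(1,N):
        if st[i,4]>60:
            u=np.argwhere(l==i)[:,::-1];r=cv2.minAreaRect(np.array([rack(ray("wrist",q,.038,p))[:2] for q in u],np.float32));print(n,st[i].tolist(),[np.round(v,1).tolist() for v in r])
E
```

```text
time: 17.5
tool_pos: [0.524, -0.1186, 0.1155]
tcp_rot: [2.337, 2.097, 0.002]
wrist_force: [0.2, -0.4, 0.3]
[ -43.8 -107.8  114.6]
[[222, 238], [331, 238], [335, 170], [218, 170]]
gold [234, 189, 35, 15, 119] [[-69.2, -101.7], [28.0, 12.0], 0.0]
white [227, 181, 98, 51, 1366] [[-47.9, -111.8], [43.1, 77.3], 68.1]
```

```bash
python3 - <<'E'
from h import *
p=viewer.camera_params("wrist");im=cv2.imread("pics/w6.png")[:,:,::-1].copy()
h=cv2.cvtColor(im,cv2.COLOR_RGB2HSV).astype(int)
for c in(232,238,244,250,256,300,306,312,318,323):
    r=np.nonzero((h[175:245,c,1]<130)&(h[175:245,c,2]>100))[0]+175
    print(c,r.min() if len(r) else None,r.max() if len(r) else None,len(r),rack(ray("wrist",(c,np.median(r)),.038,p))[:2] if len(r) else '')
E
python3 -m inch '[-8,-1,0,0,0,0,30, -16,-1,0,0,0,0,30, -16,-1,0,0,0,0,30, 0,0,0,0,0,0,30, 0,0,10,0,0,0,30, 0,0,15,0,0,0,30, 0,0,15,0,0,0,30, 0,0,10,0,0,0,30]'; python3 g.py w7.png
```

```text
232 207 215 9 [ -87.6 -114.4]
238 207 215 9 [ -82.5 -114.4]
244 207 215 9 [ -77.5 -114.3]
250 207 215 9 [ -72.5 -114.3]
256 207 215 9 [ -67.5 -114.3]
300 192 215 19 [ -30.8 -109.8]
306 192 215 21 [ -25.8 -108.9]
312 192 215 22 [ -20.9 -108.5]
318 192 215 24 [ -15.9 -107.6]
323 205 215 11 [ -11.5 -113.3]
time: 18.35
tool_pos: [0.5151, -0.1571, 0.0607]
tcp_rot: [-2.335, -2.097, 0.003]
wrist_force: [-0.6, 0.1, -1.3]
width: 0.355
grip_force: 0.0
rect rack ((-72.41114807128906, -63.07038879394531), (36.30855178833008, 96.79953002929688), 0.0948590338230133) img (205, 0, 69, 177)
rect rack ((121.86177825927734, -130.29705810546875), (20.203222274780273, 50.6171760559082), 14.03624439239502) img (528, 170, 32, 68)
rect rack ((-26.66366195678711, -102.66419982910156), (34.76957702636719, 12.723151206970215), 1.4276422262191772) img (289, 152, 57, 22)
rect rack ((-26.55721092224121, -125.14973449707031), (34.72315216064453, 12.194110870361328), 0.1757640838623047) img (289, 188, 55, 19)
tcp [ -47.7 -146.9   59.3] 0.3535952656342162 18.4
```

```bash
python3 -m inch '[0,0,14,0,0,0,30, 0,0,14,0,0,0,30, 0,0,14,0,0,0,30, 0,0,10,0,0,0,30, 0,0,8,0,0,0,30, 0,0,5,0,0,0,30, 0,0,0,0,0,0,30, 0,0,0,0,0,0,30]'|sed -n 2,4p;python3 f.py; python3 -m inch '[2,0,0,0,0,0,30, 2,0,0,0,0,0,30, 2,0,0,0,0,0,30, 3,0,0,0,0,0,30, 4,0,0,0,0,0,30, 4,0,0,0,0,0,30, 4,0,0,0,0,0,30, 4,0,0,0,0,0,30]'; python3 g.py w8.png
```

```text
tool_pos: [0.517, -0.1581, -0.0013]
tcp_rot: [2.338, 2.098, 0.0]
wrist_force: [0.4, -0.2, -0.5]
F [-0.39 -0.24  0.18] [ -44.3 -148.    -0.9] 19.4
time: 20.2
tool_pos: [0.5196, -0.1328, -0.0014]
tcp_rot: [2.338, 2.098, 0.0]
wrist_force: [0.4, -1.2, 1.0]
width: 0.352
grip_force: 0.8
rect rack ((-70.9000015258789, -48.05000305175781), (83.5, 34.80000305175781), 90.0) img (170, 0, 97, 214)
rect rack ((-26.786863327026367, -82.5526123046875), (34.9888916015625, 13.003374099731445), 0.17904599010944366) img (287, 184, 80, 29)
rect rack ((-26.64668846130371, -105.02813720703125), (34.90923309326172, 12.355660438537598), 0.16801977157592773) img (287, 232, 76, 25)
tcp [ -44.9 -122.    -1.5] 0.3503383431434643 20.25
```

The box slides straight (centre y -94, yaw 0). I continue.

```bash
python3 -m inch '[4,0,0,0,0,0,30, 4,0,0,0,0,0,30, 4,0,0,0,0,0,30, 4,0,0,0,0,0,30, 4,0,0,0,0,0,30, 4,0,0,0,0,0,30, 4,0,0,0,0,0,30, 4,0,0,0,0,0,30]'|sed -n 2,4p; python3 g.py w9.png; python3 -m inch '[4,0,0,0,0,0,30, 4,0,0,0,0,0,30, 4,0,0,0,0,0,30, 4,0,0,0,0,0,30, 4,0,0,0,0,0,30, 4,0,0,0,0,0,30, 3,0,0,0,0,0,30, 3,0,0,0,0,0,30]'|sed -n 2,4p; python3 g.py w10.png
```

```text
tool_pos: [0.5229, -0.1009, -0.0015]
tcp_rot: [2.338, 2.098, -0.0]
wrist_force: [0.5, -2.5, 0.9]
rect rack ((-71.1500015258789, -16.0), (83.4000015258789, 34.70000076293945), 90.0) img (170, 0, 97, 214)
rect rack ((-26.789628982543945, -50.71708297729492), (34.583919525146484, 13.466609001159668), 0.16901104152202606) img (288, 184, 79, 30)
rect rack ((-26.899667739868164, -72.89014434814453), (35.00421905517578, 12.343040466308594), 0.21299119293689728) img (287, 232, 76, 25)
tcp [-45.2 -90.   -1.6] 0.34909460002753345 21.1
tool_pos: [0.526, -0.0711, -0.0016]
tcp_rot: [-2.338, -2.098, 0.0]
wrist_force: [0.2, -2.5, -0.2]
rect rack ((-71.3499984741211, 14.05000114440918), (83.30000305175781, 34.69999694824219), 90.0) img (170, 0, 97, 214)
rect rack ((-26.93904685974121, -20.71710205078125), (34.677276611328125, 13.542413711547852), 0.20462772250175476) img (288, 184, 79, 30)
rect rack ((-27.092182159423828, -42.832664489746094), (35.02743148803711, 12.262216567993164), 0.22036392986774445) img (287, 232, 77, 25)
tcp [-45.4 -60.2  -1.6] 0.3482074279401171 21.95
```

```bash
cat > fin.py <<'E'
from h import *
import sys
p=viewer.camera_params("wrist");im=cv2.imread("pics/"+sys.argv[1])[:,:,::-1].copy();h=cv2.cvtColor(im,cv2.COLOR_RGB2HSV).astype(int)
for x in map(int,sys.argv[2:]):
    out=[]
    for y in np.arange(-70,25,.5):
        u=pr(p,O+R.from_euler('z',A).apply([x/1e3,y/1e3,.040])).round().astype(int)
        if 0<=u[1]<420 and 0<=u[0]<560 and h[u[1],u[0],1]<60 and h[u[1],u[0],2]>170:out.append(float(y))
    print(x,out)
E
python3 fin.py w10.png 12 25 45 65
```

```text
12 [-52.0, -51.5, -51.0, -50.5, -50.0, -49.5, -49.0, -48.5, -2.0, -1.5, -1.0, -0.5, 0.0, 0.5, 1.0, 1.5, 2.0]
25 [-52.0, -51.5, -51.0, -50.5, -50.0, -49.5, -49.0, -48.5, -2.0, -1.5, -1.0, -0.5, 0.0, 0.5, 1.0, 1.5, 2.0]
45 [-52.0, -51.5, -51.0, -50.5, -50.0, -49.5, -49.0, -48.5, -2.0, -1.5, -1.0, -0.5, 0.0, 0.5, 1.0, 1.5]
65 [-52.5, -52.0, -51.5, -51.0, -50.5, -50.0, -49.5, -49.0, -48.5, -2.0, -1.5, -1.0, -0.5, 0.0, 0.5, 1.0, 1.5]
```

Fins sit at -50.3 and 0, so the gap centre is -25.2 and the box needs about 6.5 mm more. After that I back off and lift.

```bash
python3 -m inch '[2,0,0,0,0,0,30, 2,0,0,0,0,0,30, 1.5,0,0,0,0,0,30, 1,0,0,0,0,0,30, 0,0,0,0,0,0,30, 0,0,0,0,0,0,30, -6,0,0,0,0,0,30, -10,0,0,0,0,0,30]'|sed -n 1,4p; python3 -m inch '[0,0,-12,0,0,0,0, 0,0,-20,0,0,0,0, 0,0,-20,0,0,0,0, 0,-16,-10,0,0,0,0, 10,-20,0,0,0,0,0, 18,-20,0,0,0,0,0, 16,-8,0,0,0,0,0, 0,0,0,0,0,0,0]'|sed -n 1,5p; python3 g.py w11.png
```

```text
time: 22.75
tool_pos: [0.525, -0.081, -0.0016]
tcp_rot: [-2.337, -2.099, 0.0]
wrist_force: [0.4, -0.4, -1.0]
time: 23.55
tool_pos: [0.4651, -0.0292, 0.0611]
tcp_rot: [-2.337, -2.099, -0.001]
wrist_force: [-0.7, -0.2, -0.3]
width: -0.001
rect rack ((-75.90570831298828, 27.951295852661133), (44.5736198425293, 98.04328155517578), 0.18723759055137634) img (304, 61, 69, 162)
rect rack ((-26.537124633789062, -14.599321365356445), (34.325138092041016, 12.603965759277344), 0.34308403730392456) img (386, 204, 54, 19)
rect rack ((-26.456504821777344, -36.649871826171875), (34.3113899230957, 11.199358940124512), 0.16951429843902588) img (382, 236, 53, 16)
rect rack ((-61.8377571105957, -36.74859619140625), (16.850624084472656, 11.209027290344238), 0.379445344209671) img (344, 236, 25, 16)
tcp [-109.3  -26.4   61.3] 0.0023414195733583434 23.6
```

The box is centred at y = -25.3. I lower the shut fingers in front of it and push in.

```bash
python3 -m inch '[1,0,12,0,0,0,0, 0,0,14,0,0,0,0, 0,0,14,0,0,0,0, 0,0,10,0,0,0,0, 0,0,8,0,0,0,0, 0,0,5,0,0,0,0, 0,0,4,0,0,0,0, 0,0,0,0,0,0,0]'|sed -n 2,4p;python3 f.py; python3 -m inch '[0,3,0,0,0,0,0, 0,4,0,0,0,0,0, 0,4,0,0,0,0,0, 0,4,0,0,0,0,0, 0,4,0,0,0,0,0, 0,4,0,0,0,0,0, 0,4,0,0,0,0,0, 0,4,0,0,0,0,0]'|sed -n 2,4p; python3 g.py w12.png
```

```text
tool_pos: [0.4661, -0.0293, -0.0069]
tcp_rot: [-2.338, -2.098, 0.001]
wrist_force: [-0.5, 0.3, 0.2]
F [0.16 0.28 0.28] [-108.8  -25.6   -6. ] 24.6
tool_pos: [0.4974, -0.0326, -0.0066]
tcp_rot: [-2.338, -2.098, 0.0]
wrist_force: [-2.4, 0.3, 1.4]
rect rack ((-3.224081039428711, -9.986501693725586), (34.60191345214844, 22.127338409423828), 0.16901423037052155) img (410, 231, 79, 45)
rect rack ((-91.59999084472656, 46.59999465942383), (3.999999523162842, 85.79998779296875), 0.0) img (244, 0, 15, 226)
rect rack ((-47.44249725341797, -14.791208267211914), (35.293983459472656, 13.883012771606445), 0.1762939989566803) img (314, 249, 78, 28)
rect rack ((-3.1500015258789062, -43.10000228881836), (34.49999237060547, 24.79999542236328), 0.0) img (404, 293, 76, 44)
tcp [-77.1 -25.5  -6.4] -0.0013392756520307291 25.45
```

```bash
python3 -m inch '[0,4,0,0,0,0,0, 0,4,0,0,0,0,0, 0,4,0,0,0,0,0, 0,4,0,0,0,0,0, 0,4,0,0,0,0,0, 0,4,0,0,0,0,0, 0,4,0,0,0,0,0, 0,4,0,0,0,0,0]'|sed -n 2,4p; python3 g.py w13.png;  python3 -m inch '[0,4,0,0,0,0,0, 0,4,0,0,0,0,0, 0,4,0,0,0,0,0, 0,4,0,0,0,0,0, 0,4,0,0,0,0,0, 0,4,0,0,0,0,0, 0,4,0,0,0,0,0, 0,3,0,0,0,0,0]'|sed -n 2,4p; python3 g.py w14.png
```

```text
tool_pos: [0.5292, -0.0361, -0.0065]
tcp_rot: [2.338, 2.098, 0.0]
wrist_force: [0.2, 0.3, 0.5]
rect rack ((28.757057189941406, -14.549832344055176), (34.51190948486328, 12.80112075805664), 0.16851715743541718) img (410, 250, 79, 26)
rect rack ((-14.277976989746094, -9.490001678466797), (22.292686462402344, 36.66130065917969), 86.59355926513672) img (315, 232, 84, 45)
rect rack ((-86.30000305175781, 49.900001525878906), (79.4000015258789, 3.5999984741210938), 90.0) img (169, 0, 28, 212)
rect rack ((28.89691925048828, -36.549861907958984), (34.61861801147461, 11.799948692321777), 0.16802296042442322) img (404, 293, 76, 22)
tcp [-45.2 -25.4  -6.3] -0.0032639618802648143 26.3
tool_pos: [0.5602, -0.0395, -0.0065]
tcp_rot: [2.338, 2.098, 0.0]
wrist_force: [-1.6, -0.2, 0.1]
rect rack ((59.95176696777344, -14.449258804321289), (34.71956253051758, 12.80229663848877), 0.16851715743541718) img (410, 250, 79, 26)
rect rack ((16.47837257385254, -10.504878997802734), (18.874387741088867, 36.128456115722656), 82.98694610595703) img (315, 232, 77, 44)
rect rack ((60.00175476074219, -36.45014190673828), (34.62470626831055, 11.800243377685547), 0.16753169894218445) img (404, 293, 76, 22)
rect rack ((-81.3499984741211, 45.400001525878906), (3.3000030517578125, 83.4000015258789), 0.0) img (97, 8, 41, 218)
tcp [-14.3 -25.3  -6.4] -0.0016340694254563595 27.15
```

```bash
python3 -m inch '[0,2,0,0,0,0,0, 0,2,0,0,0,0,0, 0,1,0,0,0,0,0, 0,1,0,0,0,0,0, 0,0.5,0,0,0,0,0, 0,0.5,0,0,0,0,0, 0,0,0,0,0,0,0, 0,0,0,0,0,0,0]'>/dev/null; python3 f.py;  python3 -m inch '[0,0.5,0,0,0,0,0, 0,0.5,0,0,0,0,0, 0,0,0,0,0,0,0, 0,0,0,0,0,0,0, 0,0,0,0,0,0,0, 0,0,0,0,0,0,0, 0,0,0,0,0,0,0, 0,0,0,0,0,0,0]'>/dev/null; python3 f.py; python3 g.py w15.png
```

```text
F [-0.7  -0.19  0.89] [ -8.3 -25.2  -6.5] 28.15
F [-3.05  0.23  2.24] [ -7.5 -25.2  -6.6] 29.15
rect rack ((67.20250701904297, -14.348812103271484), (34.61813735961914, 12.800830841064453), 0.16901102662086487) img (409, 250, 80, 26)
rect rack ((23.200000762939453, -14.699999809265137), (35.20000076293945, 13.399999618530273), 0.0) img (314, 250, 79, 27)
rect rack ((67.25267028808594, -36.34954833984375), (34.526851654052734, 11.80024242401123), 0.1700173020362854) img (404, 293, 76, 22)
rect rack ((-80.44287109375, 43.44651412963867), (86.1014175415039, 3.272836685180664), 89.71741485595703) img (80, 10, 44, 223)
tcp [ -7.5 -25.2  -6.6] 0.0026857323654883134 29.2
```

```bash
python3 -m inch '[0,0.5,0,0,0,0,0, 0,0.5,0,0,0,0,0, 0,0.5,0,0,0,0,0, 0,0.5,0,0,0,0,0, 0,0,0,0,0,0,0, 0,0,0,0,0,0,0, 0,0,0,0,0,0,0, 0,0,0,0,0,0,0]'>/dev/null; python3 f.py; python3 g.py w16.png|head -1
```

```text
F [-8.76  0.96  7.09] [ -7.5 -25.2  -6.7] 30.2
rect rack ((67.17938995361328, -14.343217849731445), (34.68556213378906, 13.312972068786621), 0.3441159427165985) img (409, 250, 80, 27)
```

The box is home: the tool stalls and the force climbs to 9 N. I back straight off, lift and check.

```bash
python3 -m inch '[0,-2,0,0,0,0,0, 0,-8,0,0,0,0,0, 0,-15,0,0,0,0,0, 0,-20,0,0,0,0,0, 0,-10,-10,0,0,0,0, 0,0,-20,0,0,0,0, 0,0,-30,0,0,0,0, 0,0,-30,0,0,0,0]'|sed -n 2,4p; python3 -m inch '[0,0,-30,0,0,0,0, 0,0,-30,0,0,0,0, 0,0,-20,0,0,0,0, 0,0,0,0,0,0,0, 0,0,0,0,0,0,0, 0,0,0,0,0,0,0, 0,0,0,0,0,0,0, 0,0,0,0,0,0,0]'|sed -n 2,4p; python3 g.py w17.png
python3 - <<'E'
from h import *
p=viewer.camera_params("wrist");im=cv2.imread("pics/w17.png")[:,:,::-1].copy()
for n,f in(("green",lambda h,s,v:(h>55)&(h<85)&(s>90)&(v>50)),("blue",lambda h,s,v:(h>100)&(h<125)&(s>110)&(v>50)),("purple",lambda h,s,v:(h>138)&(h<160)&(s>90)&(v>50))):
    u=np.vstack([np.argwhere(m)[:,::-1] for c,st,m in blobs(im,f,(0,0,560,420),40)])
    q=np.array([rack(ray("wrist",t,.038,p))[:2] for t in u]);k=(abs(q[:,0]+5)<110)&(abs(q[:,1])<160);print(n,np.percentile(q[k],[2,98],axis=0).tolist())
E
```

```text
tool_pos: [0.5149, -0.0345, 0.0842]
tcp_rot: [2.338, 2.098, 0.001]
wrist_force: [0.6, -0.1, 0.4]
tool_pos: [0.5141, -0.0344, 0.162]
tcp_rot: [-2.337, -2.097, 0.003]
wrist_force: [0.6, 0.8, -0.8]
rect rack ((44.90589904785156, -25.098834991455078), (79.87873840332031, 35.102027893066406), 0.21812953054904938) img (352, 171, 86, 36)
rect rack ((117.3177261352539, -16.90594482421875), (301.19989013671875, 25.37909507751465), 89.9654769897461) img (436, 0, 81, 314)
tcp [-61.1 -25.4 162.3] -0.00014960305479682753 31.9
green [[-84.0, 88.9], [-8.76199999999999, 123.5]]
blue [[4.136, 56.6], [81.7, 91.4]]
purple [[3.9, -142.4], [81.9, -105.924]]
```

```bash
python3 -c "
from workcell import job;print(job.finish_job())"
```

```text
the job is handed in; nothing more can be done
None
```

I pressed keys f, e and d in order from the red knob and pushed the gold box home in the third gap (centre about x 44.9, y -25.1 mm), with green, blue and purple where they stood; but one lift-off call was refused for a typo, so the tip left key d sideways while still pressed and may have brushed the edge of key e.

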